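Lock the clip-lid box of till rolls

ROBOT

A 7-joint arm with a two-finger parallel gripper is mounted at the origin on a cart in front of the work surface, level with it; the furniture and walls round the work are solid. World frame = base frame: x ahead of the robot, y to its left, z up, the work surface at z = 0. Lengths are in m, angles in rad, forces in N, time in s.
With the tool pointing down it reaches from about 0.425 to 0.925 m from the base axis. Payload 6.8 kg.
Tool frame: the origin (TCP) lies between the finger pads; the fingertips stand finger_overhang ahead of it and the grasp point (between the pads) lies 6 mm ahead of it (finger_overhang is the distance from the TCP to the fingertips, in m); z points along the fingers, y is the line along which they close (so a half turn about z gives the same grasp; the last joint's range is limited). The gripper opens to 85 mm and grips with 20 to 120 N. Pads are 22 mm wide; open, the fingers measure 114 mm over their backs; the gripper's body (76 mm by 85 mm) begins 54 mm behind the grasp point. The pads swing forward as they close: fully open they stand 13 mm farther back than shut.
Start: joints at [-1.352, 0.477, 0.022, 1.555, -0.011, 1.109, -0.083], TCP at [0.217, 0.639, 0.224] pointing down, gripper open.
Joint ranges: [-2.96, 2.96], [-0.34, 2.1], [-1.41, 1.46], [0.24, 2.44], [-1.37, 4.51], [0.17, 1.92], [-2.96, 2.96]. Speed limits (rad/s): [2.39, 2.39, 3.14, 3.14, 3.14, 3.14, 3.14].

INTERFACE

Orientations are given as a unit quaternion [w, x, y, z].
In Python, from station import * gives the robot as it stands.
- The arm moves only by the tool drive_tool, never from a script. Its argument "increments" is a list of rows, each an object of numbers: "claw": the finger opening in m, from 0 to 0.0854; "dx", "dy", "dz": the shift along the tool's x, y, z in m; "wx", "wy", "wz": the turn, a rotation vector about the tool's x, y, z in degrees. A call has 1 to 20 rows; each row shifts and turns the commanded pose from where the row before left it, along the tool's axes as they then stand; what a row does not reach is not made up. A row lasts 1/8 s, in which the tool goes at most 62.5 mm and 10.7 degrees, less where a joint would pass 70% of its speed; a pose out of reach is approached as far as the arm can. A call with a gripper value outside its range is refused whole. The fingers move at their own pace and stop on an object; "newtons" is the grip in N (left out, the last holds). Time passes only in rows, so rows that do not move let the fingers close. It gives the time, the measured TCP pose, the force, the opening and the grip force at its end, in the units of the state.
- get_obs(): the state, without advancing time (a new reading comes with each control period).
- read_camera(name): name is "scene" or "top"; returns (picture, depth): 420x560x3 uint8, red, green, blue; 420x560 float32, m along the optical axis (not along the pixel's ray), 0 where there is no reading.
- calibration(name): a dict with "intrinsics" (3x3 intrinsics, pixels), "R" (3x3) and "t" (3): a world point X has camera coordinates R X + t. Camera axes: x right, y down, z forward; pixel columns grow to the right and rows downward; lengths in m; the calibration is good to about 2 mm. A picture is of the moment at which its call begins. calibration takes no time and is no camera call.
- hand_in(): hands the job in; it is judged then, once.
The state is a dict: "t": time; "q": joint angles; "joint_vel": joint speeds; "joint_torque": joint torques, N m; "eef_pos": TCP position; "tool_rot": TCP orientation; "contact_force": force on the tool from outside, world axes, zero at the start; "torque": the same for the moment, N m; "gripper_width": opening from 0.0 (shut) to 1.0 (fully open); "grasp_force": force on a finger pad.
Only numpy, scipy, OpenCV 4.12 (cv2) and the standard library are available. Lean on these libraries where they do the work, as an engineer would, in place of code of your own. Each camera call takes 0.05 s, during which the arm holds its last target. There are 200 camera calls.

TASK

Lock the lid of the clear box of till rolls that stands on the desk: with the fingertips press down all four hinged clips round the rim of its lid until each has clicked shut and lies flat against its side of the box. Only press: leave the box standing where it is (a small slip on the desk does not matter), do not pick it up or tip it, and leave the things around it as they lie.

Things in the scene. Friction and masses are not known exactly. Their poses are not given: they have to be found in the camera images.
- roll_box: Loose oblong clip-lock box, 0.6 to 1.1 kg: clear tub 106 x 156 mm holding two paper rolls; plain grey lid 116 x 166 mm, already on, its top 75 mm above the desk, with four grey clips sloping up and out from its four sides. Origin: centre of the underside, on the desk. Own x across it (away from the robot), y along it (to the left), z up; turned by up to 0.5 rad. It can slide.
- clip_near (a joint): Clip on the box's -x side (long side next to the robot): flap 106 mm long, 3.4 mm thick, 22 mm from hinge to lip. Rad: 0 = straight out, level; negative = sloping up (starts -0.75 to -0.25); about 1.53 = locked, flat against the side. Snap hinge: stays where left up to 0.65, then resists with 6 N at the lip (more nearer the hinge), past 1.2 snaps shut by itself; let go earlier it springs back.
- clip_far (a joint): Clip on the box's +x side (the long side away from the robot), 106 mm long; otherwise as clip_near: starts open at -0.75 to -0.25, locked at about 1.53.
- clip_left (a joint): Clip on the box's +y side (the short side at the robot's left), 64 mm long; otherwise as clip_near: starts open at -0.75 to -0.25, locked at about 1.53.
- clip_right (a joint): Clip on the box's -y side (the short side at the robot's right), 64 mm long; otherwise as clip_near: starts open at -0.75 to -0.25, locked at about 1.53.
- clip_near_hinge (a point): Middle of clip_near's hinge line, fixed on the box: 59 mm from its centre towards its -x, 68 mm up; the line runs along the box's y. The solid lid ends 1 mm inside the line, so a pressing fingertip must pass outside it: with its inner face 3 to 9 mm outside the line, going straight down from above the lip to 45 mm above the desk folds the clip far enough to snap; a push inward makes sure.
- clip_far_hinge (a point): The same for clip_far: 59 mm towards the box's +x, 68 mm up, line along the box's y.
- clip_left_hinge (a point): The same for clip_left: 84 mm towards the box's +y, 68 mm up, line along the box's x.
- clip_right_hinge (a point): The same for clip_right: 84 mm towards the box's -y, 68 mm up, line along the box's x.
- clip_near_lip (a point): Middle of the outer edge (finger lip) of clip_near, 22 mm from its hinge line; moves with the clip.
- clip_far_lip (a point): Middle of the outer edge of clip_far; moves with the clip.
- clip_left_lip (a point): Middle of the outer edge of clip_left; moves with the clip.
- clip_right_lip (a point): Middle of the outer edge of clip_right; moves with the clip.
- pen_red: Bystander: red ball pen 141 mm long, 9 mm high, lying loose in front of the box. Origin: its underside's centre.
- sticky_notes: Bystander: block of yellow sticky notes 76 x 76 x 22 mm, loose to the left of the box.
- lighter: Bystander: green lighter 74 x 24 x 10 mm, loose to the right of the box.
- mouse: Bystander: black computer mouse 108 x 62 x 36 mm, loose behind the box.
- keys: Bystander: two keys on a ring with a tag, 112 x 69 x 4 mm, lying loose to the right of the box.
- glass_mug: Bystander: glass mug of coffee, 73 x 103 mm, 92 mm high, standing loose near the right front corner of the desk.
- ashtray: Bystander: round glass ashtray, 108 mm wide, 29 mm high, standing loose at the left front of the desk.

How it is judged:
By the outcome, as a careful person would: the job done as asked, in the order asked, and still so for the second after the job is handed in, with the robot touching nothing.
It also fails if it takes over 56 s, if anything falls off the work surface, if the arm or the gripper's body presses on something with over 40 N, if the wrist force passes 120 N, or if a joint passes its speed limit or range.

## Working session

There is one attempt and no reset: what is moved stays moved. The work goes in short steps, Python scripts to look and compute and a tool call to move; the robot and the scene stay as the last step left them, time stands still between calls to the robot, and variables do not carry over. Pictures are saved under pics/ and viewed, at most 10 in all, crops included, and the job is handed in when it is done.

Besides the shell and the picture viewer there is one more tool, called after "Request:" as a command line: name --argument value ..., lists and objects as JSON in quotes. drive_tool: Moves the arm, as the interface text tells. Its arguments: {"type":"object","properties":{"increments":{"type":"array","items":{"type":"object","properties":{"claw":{"type":"number"},"dx":{"type":"number"},"dy":{"type":"number"},"dz":{"type":"number"},"wx":{"type":"number"},"wy":{"type":"number"},"wz":{"type":"number"}}}},"newtons":{"type":"number"}},"required":["increments"]}

```bash
ls; mkdir -p pics; python3 - <<'E'
from station import *
import cv2, numpy as np
o=get_obs(); print(o)
for n in("top","scene"):
    p,d=read_camera(n); cv2.imwrite(f"pics/{n}0.png",p[:,:,::-1]); np.savez(f"{n}0.npz",p=p,d=d)
    c=calibration(n); print(n,c)
try: print(finger_overhang)
except Exception as e: print(e)
E
```

```text
pics
{'t': 0.0, 'q': array([-1.35206661,  0.47779591,  0.02235936,  1.55645883, -0.0114956 ,
        1.10929774, -0.08307366]), 'joint_vel': array([-1.13534022e-03, -2.79912501e-05,  5.95947989e-05,  1.04651307e-03,
       -5.92009347e-04,  3.60841544e-04, -3.03725066e-04]), 'joint_torque': array([-4.36618711e-04, -5.96452940e+01,  1.60743803e+00, -2.81195587e+01,
        1.24149580e-02,  9.54310235e-03, -3.52039763e-06]), 'eef_pos': array([0.21653654, 0.6386834 , 0.22332581]), 'tool_rot': array([-7.49114758e-05,  1.62672463e-01,  9.86679700e-01, -9.12609448e-04]), 'contact_force': array([ 0.84699078, -0.37174642,  0.28003711]), 'torque': array([-0.01821858, -0.01154421,  0.02013306]), 'grasp_force': 0.0, 'gripper_width': 1.0017525111660583}
top {'intrinsics': array([[381.95835828,   0.        , 279.93970185],
       [  0.        , 381.95835828, 209.29758484],
       [  0.        ,   0.        ,   1.        ]]), 'R': array([[-0.00851026, -0.99994737,  0.00572956],
       [-0.98497011,  0.00739401, -0.17256654],
       [ 0.1725151 , -0.00711203, -0.9849812 ]]), 't': array([0.18771023, 0.57150387, 0.96942817])}
scene {'intrinsics': array([[395.30341519,   0.        , 283.94275286],
       [  0.        , 395.30341519, 216.16977805],
       [  0.        ,   0.        ,   1.        ]]), 'R': array([[-0.9100545 , -0.41407837,  0.01843642],
       [-0.29949374,  0.62617083, -0.71987054],
       [ 0.28653847, -0.66064302, -0.69386347]]), 't': array([0.56978548, 0.12164395, 1.22112976])}
0.025
```

View pics/top0.png

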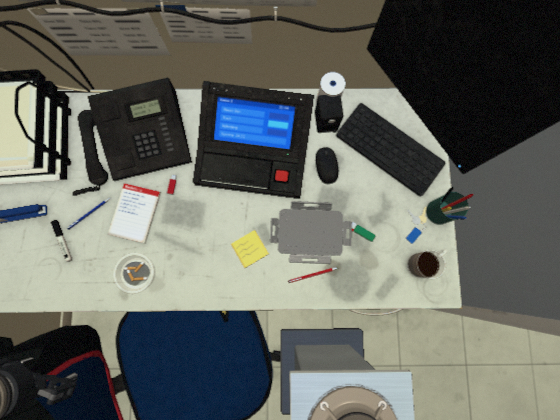

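View pics/scene0.png

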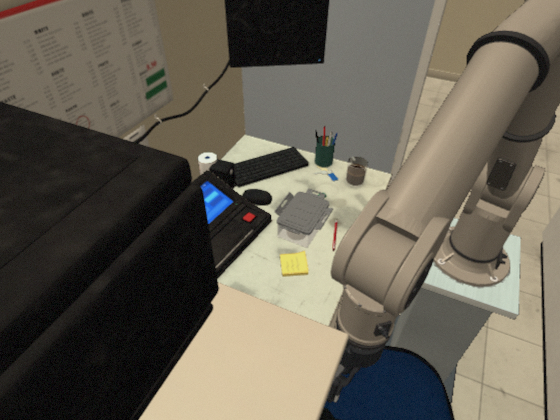

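The top view shows the grey box near (311,232), long side across the picture. Notes are at (250,248), the lighter at (364,232), the pen at (313,274) and the mouse at (326,165). I'll fit the lid using depth.

```bash
cat > h.py <<'E'
import numpy as np, cv2
from station import *
def pts(n,d):
    c=calibration(n);K=c["intrinsics"];v,u=np.mgrid[:d.shape[0],:d.shape[1]]
    X=np.stack([(u-K[0,2])/K[0,0]*d,(v-K[1,2])/K[1,1]*d,d],-1)
    return (X-c["t"])@c["R"]
E
python3 - <<'E'
from h import *
z=np.load("top0.npz");P=pts("top",z["d"]);p=z["p"]
w=np.zeros(z["d"].shape,bool);w[190:275,262:360]=1
print("desk z",np.median(P[275:295,250:280,2]))
f=lambda m,hi,lo:(m&(P[...,2]>lo)&(P[...,2]<hi))
m=f(w,.082,.068)
m=cv2.morphologyEx(m.astype(np.uint8),cv2.MORPH_OPEN,np.ones((9,9)))
q=P[m>0];print(len(q),np.median(q[:,2]))
r=cv2.minAreaRect(q[:,:2].astype(np.float32)*1000);print("lid",r)
c=np.array(r[0])/1000
m2=f(w,.12,.058);a=P[m2>0]
print("all",cv2.minAreaRect(a[:,:2].astype(np.float32)*1000))
big=cv2.resize(p[185:280,255:365],None,fx=6,fy=6,interpolation=cv2.INTER_CUBIC)
cv2.imwrite("pics/crop.png",big[:,:,::-1])
print(np.round(P[232:233,262:360,2]*1000).astype(int))
print(np.round(P[195:270,311,2]*1000).astype(int))
hsv=cv2.cvtColor(p,cv2.COLOR_RGB2HSV)
for n,lo,hi,hh in(("yellow",(22,120,120),(35,255,255),.022),("red",(170,120,80),(180,255,255),.005),("green",(50,120,60),(85,255,255),.01)):
    mm=cv2.inRange(hsv,lo,hi);mm[:150]=0;mm[:, :225]=0;mm[:,400:]=0
    x=P[mm>0];print(n,len(x),cv2.minAreaRect(x[:,:2].astype(np.float32)*1000))
E
```

```text
desk z -8.324525307295232e-05
2352 0.07298823759464446
lid ((509.6705322265625, 102.87215423583984), (156.4408721923828, 109.63839721679688), 89.49209594726562)
all ((509.152587890625, 106.38412475585938), (207.4724578857422, 158.54458618164062), 87.2536849975586)
[[   0    1   -2    1    0    0    1   -3   79   77    0    0    2   75
    74   70   68   72   72   72   73   74   67   73   74   76   77   73
    72   72   74   77   76   76   74   70   72   73   72   74   74   71
    74   70   73   73   74   73   76   71   75   69   73   74   77   74
    74   76   75   73   69   72   71   73   73   75   74   74   74   72
    74   75   75   71   76   72   71   72   69   71   69   69   70   71
  1052   -3   -1   70   79    1   -3    0    5   10   11   11   10   12]]
[-6  0  0 -2  2  0 -2 80 81 -2  3  2 74 72 68 69 70 72 72 70 73 73 72 73
 72 71 78 73 71 75 70 75 74 74 77 76 72 71 73 73 72 73 72 73 75 76 74 74
 76 74 75 77 72 73 74 72 75 70 70 70 69 70 73 70 -3  0  1 76  0 -1 -1  0
  0 -3 -1]
yellow 732 ((443.94049072265625, 249.73666381835938), (140.362060546875, 73.40672302246094), 30.164031982421875)
red 43 ((515.1217651367188, 151.836669921875), (281.1163635253906, 76.00279235839844), 31.592926025390625)
green 153 ((602.40673828125, 51.452606201171875), (324.9424743652344, 27.154146194458008), 47.91371154785156)
```

View pics/crop.png

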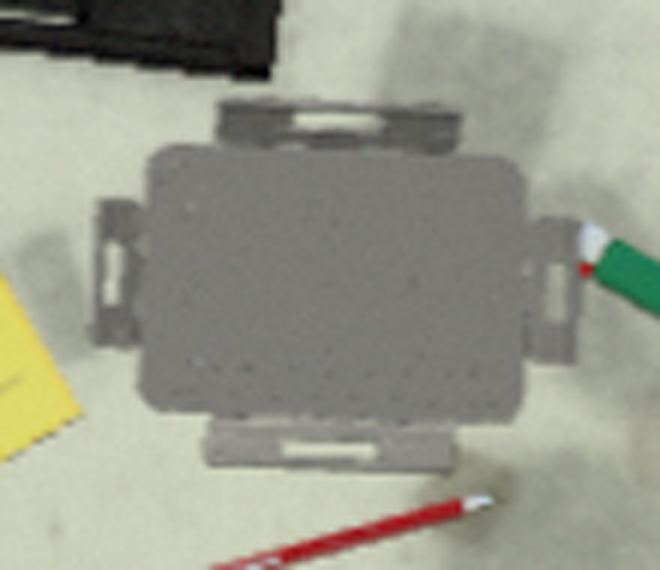

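```bash
python3 - <<'E'
from h import *
z=np.load("top0.npz");P=pts("top",z["d"]);p=z["p"];c=calibration("top");K=c["intrinsics"]
m=((P[...,2]>.06)&(P[...,2]<.088)).astype(np.uint8);m[:190]=0;m[276:]=0;m[:,:262]=0;m[:,:][:,360:]=0
m=cv2.morphologyEx(m,cv2.MORPH_CLOSE,np.ones((3,3)))
l=cv2.morphologyEx(m,cv2.MORPH_OPEN,np.ones((27,33)))
def ray(u,v,h):
    o=-c["R"].T@c["t"];d=np.stack([(u-K[0,2])/K[0,0],(v-K[1,2])/K[1,1],np.ones_like(u)],-1)@c["R"]
    return (o+d*((h-o[2])/d[:,2])[:,None])[:,:2]
v,u=np.nonzero(l);k=ray(u.astype(float),v.astype(float),.075)
print(u.min(),u.max(),v.min(),v.max(),"lid",cv2.minAreaRect((k*1000).astype(np.float32)),"mean",k.mean(0))
# yaw from lid edge slopes
for nm,ax in(("cols",0),("rows",1)):
    for s in(0,1):
        E=[]
        for i in (range(u.min()+4,u.max()-3) if ax==0 else range(v.min()+4,v.max()-3)):
            j=np.nonzero(l[:,i] if ax==0 else l[i])[0]; e=(j.min()-.5) if s==0 else j.max()+.5
            E.append((i,e) if ax==0 else (e,i))
        E=np.array(E,float);k=ray(E[:,0],E[:,1],.075)
        a=cv2.fitLine(k.astype(np.float32),cv2.DIST_HUBER,0,.001,.001)
        print(nm,s,a.ravel().round(4))
# clips
r=m&~cv2.dilate(l,np.ones((3,3)))
n,lab,st,ce=cv2.connectedComponentsWithStats(r)
for i in range(1,n):
    if st[i,4]>20:
        x=P[lab==i];print("clip",st[i],x.mean(0).round(4),x[:,:2].min(0).round(3),x[:,:2].max(0).round(3))
# terrain height around
Q=P[(P[...,2]>.02)&(P[...,0]>.35)&(P[...,0]<.72)&(abs(P[...,1]-.1)<.3)]
for xa in np.arange(.36,.72,.04):
    print(round(xa,2),[int(1000*max(Q[(abs(Q[:,0]-xa)<.02)&(abs(Q[:,1]-ya)<.02)][:,2],default=0)) for ya in np.arange(-.16,.37,.04)])
E
```

```text
278 341 207 257 lid ((509.3520202636719, 107.05201721191406), (163.53543090820312, 129.28842163085938), 89.52854919433594) mean [0.50867613 0.10753053]
cols 0 [0.0075 1.     0.5753 0.1149]
cols 1 [0.0082 1.     0.4435 0.1176]
rows 0 [ 1.     -0.0074  0.5004  0.1902]
rows 1 [ 0.9993 -0.0363  0.4968  0.0258]
clip [291 201  41   5 143] [0.5817 0.1093 0.0859] [0.397 0.05 ] [0.597 0.19 ]
clip [270 218   7  25 144] [0.5121 0.2013 0.0792] [0.397 0.19 ] [0.546 0.209]
clip [343 221   8  25 167] [0.5057 0.0124 0.0722] [0.474 0.002] [0.537 0.022]
clip [289 259  41   5 152] [0.4347 0.1081 0.0773] [0.397 0.059] [0.443 0.19 ]
0.36 [0, 0, 0, 0, 0, 0, 0, 0, 0, 0, 0, 0, 0, 0]
0.4 [94, 0, 0, 0, 0, 0, 0, 0, 0, 1052, 0, 0, 0, 0]
0.44 [92, 0, 0, 0, 0, 75, 78, 78, 78, 73, 24, 23, 0, 0]
0.48 [0, 0, 0, 0, 76, 78, 77, 79, 77, 82, 21, 0, 0, 0]
0.52 [0, 0, 0, 0, 79, 77, 77, 78, 78, 81, 0, 0, 0, 0]
0.56 [0, 686, 696, 0, 0, 78, 78, 77, 77, 80, 0, 0, 0, 0]
0.6 [0, 0, 738, 0, 0, 82, 84, 83, 82, 33, 0, 0, 0, 0]
0.64 [21, 0, 752, 754, 0, 27, 0, 42, 46, 46, 46, 49, 49, 44]
0.68 [23, 23, 0, 722, 679, 37, 36, 48, 49, 48, 48, 48, 48, 48]
```

```bash
python3 - <<'E'
from h import *
c=calibration("top");K=c["intrinsics"];p=np.load("top0.npz")["p"].astype(float)
def ray(u,v,h):
    o=-c["R"].T@c["t"];d=np.array([(u-K[0,2])/K[0,0],(v-K[1,2])/K[1,1],1])@c["R"]
    return (o+d*(h-o[2])/d[2])[:2]
# crop pixel (cx,cy)-> full; resize centre convention
R=lambda cx,cy,h:ray(255+(cx+.5)/6-.5,185+(cy+.5)/6-.5,h).round(4)
for n,a in dict(topL=(170,146),topR=(508,158),botL=(160,410),botR=(505,422),leftT=(150,180),leftB=(139,385),rightT=(527,190),rightB=(524,405)).items(): print(n,R(*a,.075))
for n,a in dict(far1=(218,100,.083),far2=(461,112,.083),near1=(205,465,.077),near2=(453,471,.077),left1=(98,200,.08),left2=(92,345,.08),right1=(582,218,.075),right2=(574,363,.075)).items(): print(n,R(*a))
g=p.mean(2)
print(g[200:262,284].astype(int));print(g[200:262,334].astype(int))
E
```

```text
topL [0.5694 0.1756]
topR [0.563  0.0292]
botL [0.4556 0.1809]
botR [0.4494 0.0345]
leftT [0.5546 0.1844]
leftB [0.4663 0.1898]
rightT [0.5489 0.0215]
rightB [0.4565 0.0262]
far1 [0.588  0.1548]
far2 [0.5819 0.0501]
near1 [0.4323 0.1622]
near2 [0.4289 0.0575]
left1 [0.5452 0.2068]
left2 [0.483  0.2096]
right1 [ 0.5366 -0.0018]
right2 [0.4742 0.0042]
[187 189 191 192 190 194 197 197 183 121 121 124 127 117 118 122 120 120
 120 121 120 121 120 122 123 122 121 119 124 122 121 120 122 124 122 120
 119 122 121 121 122 122 121 122 121 122 122 121 123 119 111 123 122 143
 202 199 201 197 199 199 200 198]
[151 149 146 147 148 153 151 149 149 148 143 122 121 121 119 121 120 120
 121 120 122 119 121 122 119 121 123 122 119 122 119 121 121 121 121 118
 120 122 121 123 124 119 120 122 121 117 115 114 119 122 121 120 114 118
 119 139 188 184 181 175 156 143]
```

Request:
drive_tool --increments '[{"claw": 0,"wz": 9.25},{"claw": 0,"wz": 9.25},{"claw": 0,"wz": 9.25},{"claw": 0,"wz": 9.25},{"claw": 0,"wz": 9.25},{"claw": 0,"wz": 9.25},{"claw": 0,"wz": 9.25},{"claw": 0,"wz": 9.25},{"claw": 0},{"claw": 0}]' --newtons 40

```text
schema error: expected keys claw, dx, dy, dz, wx, wy, wz
```

Request:
drive_tool --increments '[{"dx": -0.03,"dy": 0.0227},{"dx": -0.03,"dy": 0.0227},{"dx": -0.03,"dy": 0.0227},{"dx": -0.03,"dy": 0.0227},{"dx": -0.03,"dy": 0.0227},{"dx": -0.03,"dy": 0.0227},{"dx": -0.03,"dy": 0.0227},{"dx": -0.03,"dy": 0.0227},{"dx": -0.03,"dy": 0.0227},{"dx": -0.03,"dy": 0.0227},{"dx": -0.03,"dy": 0.0227},{"dx": -0.03,"dy": 0.0227},{"dx": -0.03,"dy": 0.0227},{"dx": -0.028,"dy": 0.0227},{},{}]'

```text
schema error: expected keys claw, dx, dy, dz, wx, wy, wz
```

```bash
cat >> h.py <<'E'
from scipy.spatial.transform import Rotation as Ro
C=np.array([.5095,.1055]);ps=-.047
def where():
    o=get_obs();e=o["eef_pos"];w=o["tool_rot"];R=Ro.from_quat(w[[1,2,3,0]]).as_matrix()
    ex=np.array([np.cos(ps),np.sin(ps)]);ey=np.array([-ex[1],ex[0]]);d=e[:2]-C
    print("t",round(o["t"],2),"box xy mm",(1000*np.array([d@ex,d@ey])).round(1),"z",round(e[2]*1000,1),"toolx in box deg",round(np.degrees(np.arctan2(R[1,0],R[0,0])-ps),1),"tilt",R[:,2].round(3),"F",o["contact_force"].round(1),"w",round(o["gripper_width"],3),"q",o["q"].round(2))
def shot(n,f,box=None,s=4):
    p,d=read_camera(n)
    if box: p=cv2.resize(p[box[1]:box[3],box[0]:box[2]],None,fx=s,fy=s,interpolation=cv2.INTER_CUBIC)
    cv2.imwrite("pics/"+f,p[:,:,::-1]);return d
E
python3 -c "
from h import *
where()"
```

```text
t 0.1 box xy mm [-317.7  518.9] z 223.4 toolx in box deg 164.0 tilt [-0.    -0.002 -1.   ] F [ 0.4 -0.2 -0.4] w 1.002 q [-1.35  0.48  0.02  1.56 -0.01  1.11 -0.08]
```

All keys are required in every row.

Request:
drive_tool --increments '[{"claw": 0,"dx": 0,"dy": 0,"dz": 0,"wx": 0,"wy": 0,"wz": 9.25},{"claw": 0,"dx": 0,"dy": 0,"dz": 0,"wx": 0,"wy": 0,"wz": 9.25},{"claw": 0,"dx": 0,"dy": 0,"dz": 0,"wx": 0,"wy": 0,"wz": 9.25},{"claw": 0,"dx": 0,"dy": 0,"dz": 0,"wx": 0,"wy": 0,"wz": 9.25},{"claw": 0,"dx": 0,"dy": 0,"dz": 0,"wx": 0,"wy": 0,"wz": 9.25},{"claw": 0,"dx": 0,"dy": 0,"dz": 0,"wx": 0,"wy": 0,"wz": 9.25},{"claw": 0,"dx": 0,"dy": 0,"dz": 0,"wx": 0,"wy": 0,"wz": 9.25},{"claw": 0,"dx": 0,"dy": 0,"dz": 0,"wx": 0,"wy": 0,"wz": 9.25},{"claw": 0,"dx": 0,"dy": 0,"dz": 0,"wx": 0,"wy": 0,"wz": 0}]' --newtons 40

```text
t: 1.23
eef_pos: [0.2164, 0.6391, 0.2238]
tool_rot: [0.0, 0.723, 0.691, -0.0]
contact_force: [0.2, -0.0, -0.3]
gripper_width: 0.001
grasp_force: 0.0
```

Request:
drive_tool --increments '[{"claw": 0,"dx": -0.03,"dy": 0.0227,"dz": 0,"wx": 0,"wy": 0,"wz": 0},{"claw": 0,"dx": -0.03,"dy": 0.0227,"dz": 0,"wx": 0,"wy": 0,"wz": 0},{"claw": 0,"dx": -0.03,"dy": 0.0227,"dz": 0,"wx": 0,"wy": 0,"wz": 0},{"claw": 0,"dx": -0.03,"dy": 0.0227,"dz": 0,"wx": 0,"wy": 0,"wz": 0},{"claw": 0,"dx": -0.03,"dy": 0.0227,"dz": 0,"wx": 0,"wy": 0,"wz": 0},{"claw": 0,"dx": -0.03,"dy": 0.0227,"dz": 0,"wx": 0,"wy": 0,"wz": 0},{"claw": 0,"dx": -0.03,"dy": 0.0227,"dz": 0,"wx": 0,"wy": 0,"wz": 0},{"claw": 0,"dx": -0.03,"dy": 0.0227,"dz": 0,"wx": 0,"wy": 0,"wz": 0},{"claw": 0,"dx": -0.03,"dy": 0.0227,"dz": 0,"wx": 0,"wy": 0,"wz": 0},{"claw": 0,"dx": -0.03,"dy": 0.0227,"dz": 0,"wx": 0,"wy": 0,"wz": 0},{"claw": 0,"dx": -0.03,"dy": 0.0227,"dz": 0,"wx": 0,"wy": 0,"wz": 0},{"claw": 0,"dx": -0.03,"dy": 0.0227,"dz": 0,"wx": 0,"wy": 0,"wz": 0},{"claw": 0,"dx": -0.03,"dy": 0.0227,"dz": 0,"wx": 0,"wy": 0,"wz": 0},{"claw": 0,"dx": -0.028,"dy": 0.0227,"dz": 0,"wx": 0,"wy": 0,"wz": 0},{"claw": 0,"dx": 0,"dy": 0,"dz": 0,"wx": 0,"wy": 0,"wz": 0}]'

```text
t: 3.1
eef_pos: [0.5158, 0.2033, 0.2244]
tool_rot: [0.001, 0.724, 0.689, -0.0]
contact_force: [-0.3, 0.9, -0.1]
gripper_width: 0.001
grasp_force: 0.0
```

```bash
python3 -c "
from h import *
where()"
```

```text
t 3.1 box xy mm [ 1.7 98. ] z 224.4 toolx in box deg 89.8 tilt [ 0.001 -0.001 -1.   ] F [-0.3  0.9 -0.1] w 0.001 q [-0.89  0.3   0.5   1.87 -0.16  1.01 -0.38]
```

Request:
drive_tool --increments '[{"claw": 0,"dx": 0.003,"dy": 0,"dz": 0.03,"wx": 0,"wy": 0,"wz": 0},{"claw": 0,"dx": 0,"dy": 0,"dz": 0.032,"wx": 0,"wy": 0,"wz": 0},{"claw": 0,"dx": 0,"dy": 0,"dz": 0.032,"wx": 0,"wy": 0,"wz": 0},{"claw": 0,"dx": 0,"dy": 0,"dz": 0,"wx": 0,"wy": 0,"wz": 0}]'

```text
t: 3.6
eef_pos: [0.5121, 0.2097, 0.1282]
tool_rot: [-0.001, 0.723, 0.691, -0.003]
contact_force: [1.6, -0.3, 0.2]
gripper_width: -0.003
grasp_force: 0.0
```

```bash
python3 -c "
from h import *
where();shot('scene','s1.png',(230,150,370,290),4)"
```

```text
t 3.6 box xy mm [ -2.3 104.2] z 128.2 toolx in box deg 90.2 tilt [-0.005 -0.002 -1.   ] F [ 1.6 -0.3  0.2] w -0.003 q [-0.85  0.42  0.45  1.96 -0.25  0.82 -0.31]
```

View pics/s1.png

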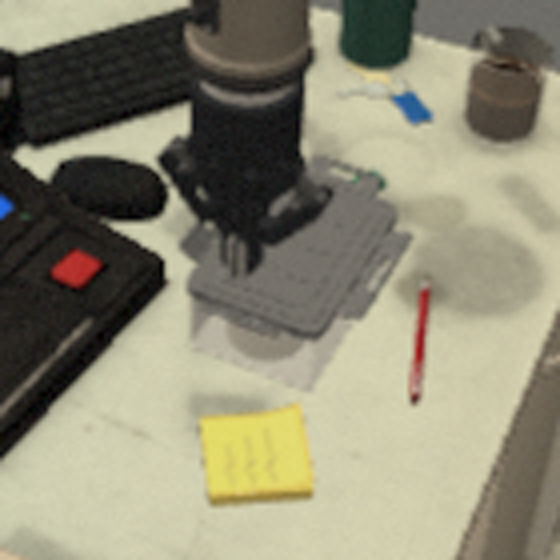

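The fingertips are at (238,272) in the crop. The left clip is edge-on at about (255,320). I'll check by projecting known points.

```bash
python3 - <<'E'
from h import *
c=calibration("scene")
ex=np.array([np.cos(ps),np.sin(ps)]);ey=np.array([-ex[1],ex[0]])
def pr(X): q=c["intrinsics"]@(c["R"]@X+c["t"]);q=q[:2]/q[2];return ((q-[230,150])*4).round()
for a,b,h in((58,83,75),(-58,83,75),(-58,-83,75),(58,-83,75),(0,84,68),(0,103,80)): print(a,b,h,pr(np.r_[C+(a*ex+b*ey)/1000,h/1000]))
e=get_obs()["eef_pos"]
for z in(.025,.02,.012,0): print(z,pr(e-[0,0,z]))
E
```

```text
58 83 75 [182. 281.]
-58 83 75 [320. 333.]
-58 -83 75 [405. 202.]
58 -83 75 [276. 158.]
0 84 68 [249. 314.]
0 103 80 [239. 319.]
0.025 [240. 297.]
0.02 [240. 292.]
0.012 [240. 285.]
0 [241. 273.]
```

```bash
python3 - <<'E'
from h import *
p,d=read_camera("scene");P=pts("scene",d)
e=get_obs()["eef_pos"]
for v in range(206,232): print(v,[tuple((1000*P[v,u]).round().astype(int)) for u in (286,288,290,292)],p[v,290])
E
```

```text
206 [(np.int64(521), np.int64(225), np.int64(187)), (np.int64(519), np.int64(217), np.int64(181)), (np.int64(508), np.int64(227), np.int64(194)), (np.int64(504), np.int64(224), np.int64(193))] [29 30 28]
207 [(np.int64(521), np.int64(225), np.int64(183)), (np.int64(518), np.int64(219), np.int64(179)), (np.int64(510), np.int64(224), np.int64(187)), (np.int64(503), np.int64(226), np.int64(192))] [24 25 26]
208 [(np.int64(523), np.int64(222), np.int64(176)), (np.int64(518), np.int64(219), np.int64(176)), (np.int64(508), np.int64(228), np.int64(187)), (np.int64(502), np.int64(227), np.int64(188))] [29 30 31]
209 [(np.int64(522), np.int64(223), np.int64(174)), (np.int64(515), np.int64(224), np.int64(177)), (np.int64(508), np.int64(228), np.int64(183)), (np.int64(504), np.int64(223), np.int64(181))] [57 54 52]
210 [(np.int64(522), np.int64(222), np.int64(169)), (np.int64(516), np.int64(222), np.int64(172)), (np.int64(509), np.int64(225), np.int64(177)), (np.int64(505), np.int64(220), np.int64(174))] [93 89 81]
211 [(np.int64(521), np.int64(224), np.int64(167)), (np.int64(516), np.int64(223
[... 3481 characters left out ...]
4(519), np.int64(195), np.int64(73)), (np.int64(515), np.int64(188), np.int64(69))] [93 91 84]
229 [(np.int64(525), np.int64(211), np.int64(81)), (np.int64(519), np.int64(210), np.int64(83)), (np.int64(518), np.int64(196), np.int64(71)), (np.int64(512), np.int64(197), np.int64(74))] [99 96 91]
230 [(np.int64(537), np.int64(183), np.int64(45)), (np.int64(519), np.int64(211), np.int64(79)), (np.int64(514), np.int64(207), np.int64(78)), (np.int64(510), np.int64(200), np.int64(73))] [114 109 101]
231 [(np.int64(538), np.int64(180), np.int64(38)), (np.int64(529), np.int64(184), np.int64(46)), (np.int64(513), np.int64(209), np.int64(76)), (np.int64(506), np.int64(211), np.int64(81))] [112 107  98]
```

Request:
drive_tool --increments '[{"claw": 0,"dx": 0,"dy": 0,"dz": 0,"wx": 0,"wy": 0,"wz": 0},{"claw": 0,"dx": 0,"dy": 0,"dz": 0,"wx": 0,"wy": 0,"wz": 0}]'

```text
t: 3.95
eef_pos: [0.515, 0.21, 0.1314]
tool_rot: [0.0, 0.724, 0.69, 0.001]
contact_force: [1.3, -0.8, 0.3]
gripper_width: -0.002
grasp_force: 0.0
```

```bash
python3 - <<'E'
from h import *
import station
where()
d=shot("scene","s2.png",(250,170,330,250),7);P=pts("scene",d);where()
q=P[180:235,270:310].reshape(-1,3)
for z in np.arange(.09,.24,.006):
    s=q[(abs(q[:,2]-z)<.003)&(abs(q[:,1]-.21)<.06)];
    if len(s): print(int(z*1000),len(s),(1000*s[:,:2].min(0)).astype(int),(1000*s[:,:2].max(0)).astype(int))
E
```

```text
t 3.95 box xy mm [  0.6 104.7] z 131.4 toolx in box deg 90.0 tilt [ 0.002  0.001 -1.   ] F [ 1.3 -0.8  0.3] w -0.002 q [-0.85  0.42  0.45  1.95 -0.25  0.82 -0.31]
t 4.0 box xy mm [  0.5 104.6] z 131.2 toolx in box deg 90.0 tilt [ 0.001  0.001 -1.   ] F [ 0.4 -0.8 -0.3] w -0.001 q [-0.85  0.42  0.45  1.95 -0.25  0.82 -0.31]
144 9 [508 217] [529 225]
150 16 [504 210] [529 225]
156 15 [503 208] [530 224]
162 17 [503 207] [529 226]
168 17 [504 213] [528 224]
174 12 [504 218] [529 224]
180 14 [494 219] [544 227]
186 35 [487 201] [553 227]
192 57 [482 202] [553 229]
198 44 [478 201] [559 228]
204 41 [473 206] [561 232]
210 52 [467 206] [566 232]
216 50 [464 208] [572 231]
222 57 [457 213] [571 232]
228 70 [456 197] [575 232]
234 81 [458 198] [576 233]
```

View pics/s2.png

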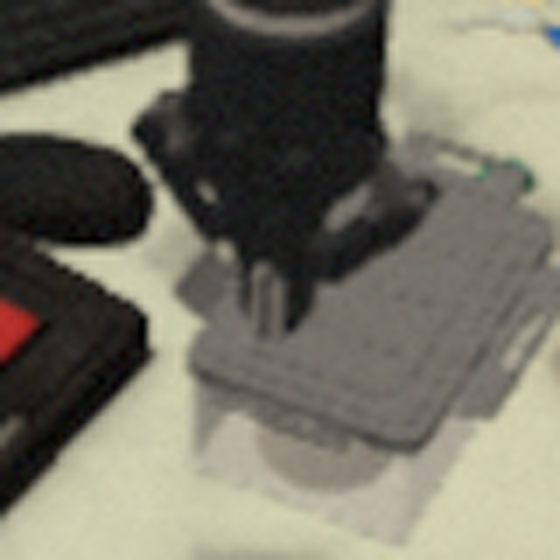

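Fingertips end at crop (270,335), which depth puts at z≈0.14 while the TCP reads 0.131. So the tips sit higher than the overhang suggests. I'll go down in stages and check each one.

Request:
drive_tool --increments '[{"claw": 0,"dx": -0.003,"dy": 0,"dz": 0.01,"wx": 0,"wy": 0,"wz": 0},{"claw": 0,"dx": 0,"dy": 0,"dz": 0.01,"wx": 0,"wy": 0,"wz": 0},{"claw": 0,"dx": 0,"dy": 0,"dz": 0.01,"wx": 0,"wy": 0,"wz": 0},{"claw": 0,"dx": 0,"dy": 0,"dz": 0,"wx": 0,"wy": 0,"wz": 0}]'

```text
t: 4.5
eef_pos: [0.5135, 0.2063, 0.0991]
tool_rot: [-0.0, 0.724, 0.69, -0.001]
contact_force: [0.5, -0.1, -0.1]
gripper_width: 0.001
grasp_force: 0.0
```

```bash
python3 - <<'E'
from h import *
p,d=read_camera("scene");P=pts("scene",d);where()
q=P[180:250,270:310].reshape(-1,3)
for z in np.arange(.06,.16,.006):
    s=q[(abs(q[:,2]-z)<.003)&(q[:,1]>.193)&(q[:,1]<.24)];
    if len(s): print(int(z*1000),len(s),(1000*s[:,:2].min(0)).astype(int),(1000*s[:,:2].max(0)).astype(int))
E
```

```text
t 4.55 box xy mm [ -0.4 101. ] z 99.6 toolx in box deg 90.0 tilt [-0.001 -0.001 -1.   ] F [ 0.3 -0.1 -0.5] w 0.002 q [-0.83  0.46  0.43  1.98 -0.27  0.76 -0.29]
60 1 [511 195] [511 195]
66 1 [525 193] [525 193]
72 20 [473 193] [548 207]
78 37 [485 199] [547 212]
84 4 [488 207] [538 213]
102 1 [510 216] [510 216]
108 2 [515 216] [519 219]
114 11 [504 213] [527 223]
120 14 [502 207] [527 222]
126 17 [502 207] [527 220]
132 12 [502 208] [527 221]
138 16 [502 206] [527 221]
144 11 [501 214] [525 220]
150 17 [490 213] [541 223]
156 44 [484 199] [551 224]
```

Request:
drive_tool --increments '[{"claw": 0,"dx": 0,"dy": 0,"dz": 0.01,"wx": 0,"wy": 0,"wz": 0},{"claw": 0,"dx": 0,"dy": 0,"dz": 0.01,"wx": 0,"wy": 0,"wz": 0},{"claw": 0,"dx": 0,"dy": 0,"dz": 0.01,"wx": 0,"wy": 0,"wz": 0},{"claw": 0,"dx": 0,"dy": 0,"dz": 0,"wx": 0,"wy": 0,"wz": 0}]'

```text
t: 5.05
eef_pos: [0.5136, 0.2064, 0.0693]
tool_rot: [-0.0, 0.724, 0.69, -0.001]
contact_force: [-0.4, -0.5, 0.3]
gripper_width: 0.004
grasp_force: 0.0
```

```bash
python3 - <<'E'
from h import *
d=shot("scene","s3.png",(250,170,330,250),7);P=pts("scene",d);where()
q=P[180:250,270:310].reshape(-1,3)
for z in np.arange(.04,.13,.006):
    s=q[(abs(q[:,2]-z)<.003)&(q[:,1]>.193)&(q[:,1]<.24)];
    if len(s): print(int(z*1000),len(s),(1000*s[:,:2].min(0)).astype(int),(1000*s[:,:2].max(0)).astype(int))
E
```

```text
t 5.1 box xy mm [ -0.3 101. ] z 69.8 toolx in box deg 90.0 tilt [-0.001 -0.001 -1.   ] F [-0.3  0.1 -0.1] w 0.001 q [-0.81  0.51  0.41  1.99 -0.3   0.7  -0.26]
69 31 [486 193] [547 211]
75 27 [466 195] [547 216]
81 7 [507 213] [526 222]
88 14 [502 205] [529 222]
93 14 [502 205] [529 219]
99 17 [502 204] [530 222]
105 14 [501 208] [530 220]
111 9 [504 213] [521 221]
118 15 [501 212] [533 222]
123 31 [488 199] [551 225]
```

View pics/s3.png

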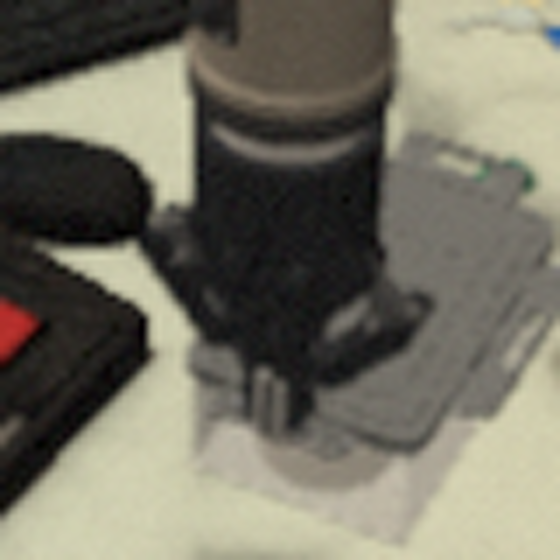

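The tip is just touching the left clip: the fingers end at crop (275,425). I'll continue down.

Request:
drive_tool --increments '[{"claw": 0,"dx": 0,"dy": 0,"dz": 0.005,"wx": 0,"wy": 0,"wz": 0},{"claw": 0,"dx": 0,"dy": 0,"dz": 0.005,"wx": 0,"wy": 0,"wz": 0},{"claw": 0,"dx": 0,"dy": 0,"dz": 0.005,"wx": 0,"wy": 0,"wz": 0},{"claw": 0,"dx": 0,"dy": 0,"dz": 0.005,"wx": 0,"wy": 0,"wz": 0},{"claw": 0,"dx": 0,"dy": 0,"dz": 0,"wx": 0,"wy": 0,"wz": 0}]'

```text
t: 5.72
eef_pos: [0.5143, 0.2061, 0.0502]
tool_rot: [0.0, 0.724, 0.69, -0.0]
contact_force: [-1.6, -0.5, 6.5]
gripper_width: 0.002
grasp_force: 4.4
```

Request:
drive_tool --increments '[{"claw": 0,"dx": 0,"dy": 0,"dz": 0.004,"wx": 0,"wy": 0,"wz": 0},{"claw": 0,"dx": 0,"dy": 0,"dz": 0.004,"wx": 0,"wy": 0,"wz": 0},{"claw": 0,"dx": 0,"dy": 0,"dz": 0,"wx": 0,"wy": 0,"wz": 0}]'

```text
t: 6.1
eef_pos: [0.5139, 0.2063, 0.0419]
tool_rot: [-0.0, 0.724, 0.69, -0.0]
contact_force: [-0.1, 1.3, 0.1]
gripper_width: -0.004
grasp_force: 0.0
```

```bash
python3 - <<'E'
from h import *
d=shot("scene","s4.png",(250,170,330,250),7);P=pts("scene",d);where()
E
```

```text
t 6.15 box xy mm [ -0.4 101.2] z 41.9 toolx in box deg 90.0 tilt [-0.001 -0.    -1.   ] F [ 0.5  0.2 -0.4] w -0.001 q [-0.79  0.55  0.38  2.   -0.33  0.64 -0.24]
```

View pics/s4.png

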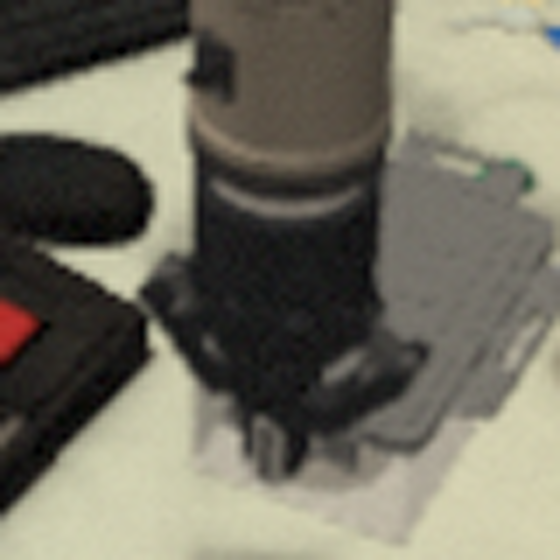

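The force rose to 6.5 N and then dropped to zero, so the clip has probably snapped. A gentle inward push, then up.

Request:
drive_tool --increments '[{"claw": 0,"dx": -0.002,"dy": 0,"dz": 0.001,"wx": 0,"wy": 0,"wz": 0},{"claw": 0,"dx": -0.0015,"dy": 0,"dz": 0.001,"wx": 0,"wy": 0,"wz": 0},{"claw": 0,"dx": 0,"dy": 0,"dz": 0,"wx": 0,"wy": 0,"wz": 0}]'

```text
t: 6.52
eef_pos: [0.514, 0.2029, 0.0402]
tool_rot: [-0.0, 0.724, 0.69, -0.0]
contact_force: [-0.7, -0.5, 0.3]
gripper_width: -0.0
grasp_force: 0.0
```

Request:
drive_tool --increments '[{"claw": 0,"dx": 0.003,"dy": 0,"dz": 0,"wx": 0,"wy": 0,"wz": 0},{"claw": 0,"dx": 0.002,"dy": 0,"dz": -0.01,"wx": 0,"wy": 0,"wz": 0},{"claw": 0,"dx": 0,"dy": 0,"dz": -0.03,"wx": 0,"wy": 0,"wz": 0},{"claw": 0,"dx": 0,"dy": 0,"dz": -0.03,"wx": 0,"wy": 0,"wz": 0},{"claw": 0,"dx": -0.015,"dy": 0,"dz": -0.01,"wx": 0,"wy": 0,"wz": 0},{"claw": 0,"dx": -0.02,"dy": 0,"dz": 0,"wx": 0,"wy": 0,"wz": 0},{"claw": 0,"dx": -0.02,"dy": 0,"dz": 0,"wx": 0,"wy": 0,"wz": 0},{"claw": 0,"dx": -0.02,"dy": 0,"dz": 0,"wx": 0,"wy": 0,"wz": 0},{"claw": 0,"dx": -0.02,"dy": 0,"dz": 0,"wx": 0,"wy": 0,"wz": 0},{"claw": 0,"dx": -0.02,"dy": 0,"dz": 0,"wx": 0,"wy": 0,"wz": 0},{"claw": 0,"dx": -0.02,"dy": 0,"dz": 0,"wx": 0,"wy": 0,"wz": 0},{"claw": 0,"dx": -0.02,"dy": 0,"dz": 0,"wx": 0,"wy": 0,"wz": 0},{"claw": 0,"dx": -0.02,"dy": 0,"dz": 0,"wx": 0,"wy": 0,"wz": 0},{"claw": 0,"dx": -0.02,"dy": 0,"dz": 0,"wx": 0,"wy": 0,"wz": 0},{"claw": 0,"dx": -0.009,"dy": 0,"dz": 0,"wx": 0,"wy": 0,"wz": 0},{"claw": 0,"dx": 0,"dy": 0,"dz": 0,"wx": 0,"wy": 0,"wz": 0},{"claw": 0,"dx": 0,"dy": 0,"dz": 0,"wx": 0,"wy": 0,"wz": 0}]'

```text
t: 8.65
eef_pos: [0.5048, 0.0052, 0.1203]
tool_rot: [-0.0, 0.723, 0.69, 0.0]
contact_force: [0.4, 0.4, 0.1]
gripper_width: -0.002
grasp_force: 0.0
```

```bash
python3 - <<'E'
from h import *
where()
d=shot("scene","s5.png",(230,150,370,290),4);P=pts("scene",d)
q=P[215:250,270:320].reshape(-1,3)
for z in np.arange(.04,.1,.006):
    s=q[(abs(q[:,2]-z)<.003)&(q[:,1]>.183)&(q[:,1]<.24)];
    if len(s): print(int(z*1000),len(s),(1000*s[:,:2].min(0)).astype(int),(1000*s[:,:2].max(0)).astype(int))
E
```

```text
t 8.65 box xy mm [  -0.  -100.4] z 120.3 toolx in box deg 90.0 tilt [ 0.  0. -1.] F [0.4 0.4 0.1] w -0.002 q [-0.54  0.36  0.49  2.08 -0.25  0.75  0.06]
40 16 [465 183] [564 187]
46 27 [463 183] [560 192]
52 37 [466 183] [560 195]
57 32 [463 184] [566 195]
64 47 [459 183] [566 194]
69 87 [458 183] [567 194]
75 8 [474 183] [550 190]
```

View pics/s5.png

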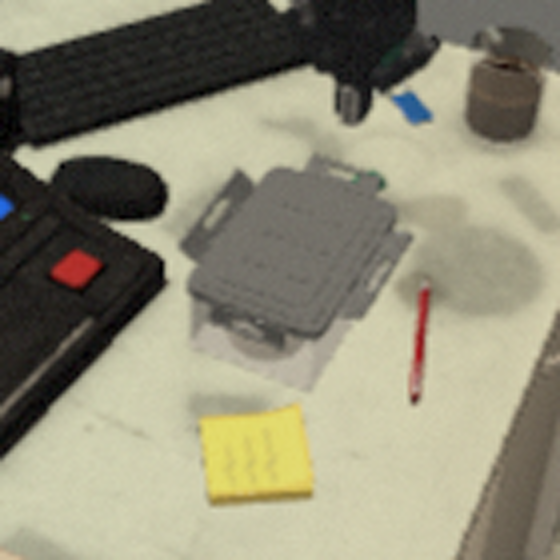

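The left clip now lies flat against its side, at about (250,330), and the box has not moved. Next the right clip.

Request:
drive_tool --increments '[{"claw": 0,"dx": 0,"dy": 0,"dz": 0.025,"wx": 0,"wy": 0,"wz": 0},{"claw": 0,"dx": 0,"dy": 0,"dz": 0.025,"wx": 0,"wy": 0,"wz": 0},{"claw": 0,"dx": 0,"dy": 0,"dz": 0.005,"wx": 0,"wy": 0,"wz": 0},{"claw": 0,"dx": 0,"dy": 0,"dz": 0.005,"wx": 0,"wy": 0,"wz": 0},{"claw": 0,"dx": 0,"dy": 0,"dz": 0.005,"wx": 0,"wy": 0,"wz": 0},{"claw": 0,"dx": 0,"dy": 0,"dz": 0.005,"wx": 0,"wy": 0,"wz": 0}]'

```text
t: 9.45
eef_pos: [0.5063, 0.0033, 0.0517]
tool_rot: [0.001, 0.724, 0.69, 0.001]
contact_force: [-0.3, -3.2, 6.3]
gripper_width: 0.0
grasp_force: 2.7
```

Request:
drive_tool --increments '[{"claw": 0,"dx": 0,"dy": 0,"dz": 0.005,"wx": 0,"wy": 0,"wz": 0},{"claw": 0,"dx": 0,"dy": 0,"dz": 0.005,"wx": 0,"wy": 0,"wz": 0},{"claw": 0,"dx": 0.001,"dy": 0,"dz": 0.001,"wx": 0,"wy": 0,"wz": 0},{"claw": 0,"dx": 0.002,"dy": 0,"dz": 0,"wx": 0,"wy": 0,"wz": 0},{"claw": 0,"dx": 0,"dy": 0,"dz": 0,"wx": 0,"wy": 0,"wz": 0}]'

```text
t: 10.07
eef_pos: [0.5045, 0.0069, 0.0392]
tool_rot: [0.0, 0.724, 0.69, -0.0]
contact_force: [-1.0, -3.1, -1.6]
gripper_width: -0.002
grasp_force: 1.3
```

Request:
drive_tool --increments '[{"claw": 0,"dx": -0.003,"dy": 0,"dz": 0,"wx": 0,"wy": 0,"wz": 0},{"claw": 0,"dx": -0.002,"dy": 0,"dz": -0.01,"wx": 0,"wy": 0,"wz": 0},{"claw": 0,"dx": 0,"dy": 0,"dz": -0.03,"wx": 0,"wy": 0,"wz": 0},{"claw": 0,"dx": 0,"dy": 0,"dz": -0.04,"wx": 0,"wy": 0,"wz": 0},{"claw": 0,"dx": 0,"dy": 0,"dz": 0,"wx": 0,"wy": 0,"wz": -9},{"claw": 0,"dx": 0,"dy": 0,"dz": 0,"wx": 0,"wy": 0,"wz": -9},{"claw": 0,"dx": 0,"dy": 0,"dz": 0,"wx": 0,"wy": 0,"wz": -9},{"claw": 0,"dx": 0,"dy": 0,"dz": 0,"wx": 0,"wy": 0,"wz": -9},{"claw": 0,"dx": 0,"dy": 0,"dz": 0,"wx": 0,"wy": 0,"wz": -9},{"claw": 0,"dx": 0,"dy": 0,"dz": 0,"wx": 0,"wy": 0,"wz": -9},{"claw": 0,"dx": 0,"dy": 0,"dz": 0,"wx": 0,"wy": 0,"wz": -9},{"claw": 0,"dx": 0,"dy": 0,"dz": 0,"wx": 0,"wy": 0,"wz": -9},{"claw": 0,"dx": 0,"dy": 0,"dz": 0,"wx": 0,"wy": 0,"wz": -9},{"claw": 0,"dx": 0,"dy": 0,"dz": 0,"wx": 0,"wy": 0,"wz": -9},{"claw": 0,"dx": 0,"dy": 0,"dz": 0,"wx": 0,"wy": 0,"wz": 0},{"claw": 0,"dx": 0,"dy": 0,"dz": 0,"wx": 0,"wy": 0,"wz": 0}]'

```text
t: 12.08
eef_pos: [0.5047, 0.0023, 0.1197]
tool_rot: [0.0, 0.025, 1.0, 0.0]
contact_force: [0.5, 0.1, 0.5]
gripper_width: -0.001
grasp_force: 0.0
```

```bash
python3 -c "
from h import *
where()"
```

```text
t 12.07 box xy mm [   0.  -103.3] z 119.7 toolx in box deg 179.8 tilt [ 0.  0. -1.] F [0.5 0.1 0.5] w -0.001 q [-0.24  0.33  0.13  2.06 -0.06  0.75  1.45]
```

Request:
drive_tool --increments '[{"claw": 0,"dx": 0.02,"dy": 0.02,"dz": 0,"wx": 0,"wy": 0,"wz": 0},{"claw": 0,"dx": 0.02,"dy": 0.02,"dz": 0,"wx": 0,"wy": 0,"wz": 0},{"claw": 0,"dx": 0.02,"dy": 0.02,"dz": 0,"wx": 0,"wy": 0,"wz": 0},{"claw": 0,"dx": 0.016,"dy": 0.02,"dz": 0,"wx": 0,"wy": 0,"wz": 0},{"claw": 0,"dx": 0,"dy": 0.005,"dz": 0,"wx": 0,"wy": 0,"wz": 0},{"claw": 0,"dx": 0,"dy": 0,"dz": 0,"wx": 0,"wy": 0,"wz": 0},{"claw": 0,"dx": 0,"dy": 0,"dz": 0,"wx": 0,"wy": 0,"wz": 0}]'

```text
t: 12.95
eef_pos: [0.4333, 0.0901, 0.1193]
tool_rot: [0.0, 0.025, 1.0, -0.0]
contact_force: [-0.4, 0.3, 0.1]
gripper_width: 0.001
grasp_force: 0.0
```

```bash
python3 - <<'E'
from h import *
where()
# right clip: compare scene points in the open-clip region
for n in("scene",):
    p,d=read_camera(n);P=pts(n,d);ex=np.array([np.cos(ps),np.sin(ps)]);ey=np.array([-ex[1],ex[0]])
    D=P[...,:2]-C;bx=D@ex*1000;by=D@ey*1000;z=P[...,2]*1000
    for nm,s in (("right",(by<-88)&(by>-108)&(abs(bx)<32)),("left",(by>88)&(by<108)&(abs(bx)<32)),("near",(bx<-63)&(bx>-82)&(abs(by)<53)),("far",(bx>63)&(bx<82)&(abs(by)<53))):
        print(nm,"pts z>55:",(s&(z>55)&(z<95)).sum(),"of",s.sum())
    l=(abs(z-75)<4)&(abs(bx)<75)&(abs(by)<95);print("lid",np.percentile(bx[l],[2,98]),np.percentile(by[l],[2,98]))
E
```

```text
t 12.95 box xy mm [-75.4 -18.9] z 119.3 toolx in box deg 179.9 tilt [ 0. -0. -1.] F [-0.4  0.3  0.1] w 0.001 q [-0.42  0.24  0.09  2.2  -0.03  0.7   1.21]
right pts z>55: 0 of 0
left pts z>55: 18 of 128
near pts z>55: 78 of 1140
far pts z>55: 133 of 141
lid [-71.70776873  71.34232772] [-71.47081971  81.1434962 ]
```

Request:
drive_tool --increments '[{"claw": 0,"dx": 0,"dy": 0,"dz": 0.022,"wx": 0,"wy": 0,"wz": 0},{"claw": 0,"dx": 0,"dy": 0,"dz": 0.022,"wx": 0,"wy": 0,"wz": 0},{"claw": 0,"dx": 0,"dy": 0,"dz": 0.005,"wx": 0,"wy": 0,"wz": 0},{"claw": 0,"dx": 0,"dy": 0,"dz": 0.005,"wx": 0,"wy": 0,"wz": 0},{"claw": 0,"dx": 0,"dy": 0,"dz": 0.005,"wx": 0,"wy": 0,"wz": 0},{"claw": 0,"dx": 0,"dy": 0,"dz": 0.005,"wx": 0,"wy": 0,"wz": 0},{"claw": 0,"dx": 0,"dy": 0,"dz": 0.005,"wx": 0,"wy": 0,"wz": 0}]'

```text
t: 13.88
eef_pos: [0.4332, 0.0911, 0.0507]
tool_rot: [0.001, 0.024, 1.0, 0.0]
contact_force: [-2.9, -0.1, 9.6]
gripper_width: 0.001
grasp_force: 3.7
```

Request:
drive_tool --increments '[{"claw": 0,"dx": 0,"dy": 0,"dz": 0.005,"wx": 0,"wy": 0,"wz": 0},{"claw": 0,"dx": 0,"dy": 0,"dz": 0.005,"wx": 0,"wy": 0,"wz": 0},{"claw": 0,"dx": -0.001,"dy": 0,"dz": 0.001,"wx": 0,"wy": 0,"wz": 0},{"claw": 0,"dx": -0.002,"dy": 0,"dz": 0,"wx": 0,"wy": 0,"wz": 0},{"claw": 0,"dx": 0,"dy": 0,"dz": 0,"wx": 0,"wy": 0,"wz": 0}]'

```text
t: 14.5
eef_pos: [0.4361, 0.0908, 0.0394]
tool_rot: [0.0, 0.024, 1.0, 0.0]
contact_force: [-0.3, 0.0, -0.6]
gripper_width: -0.001
grasp_force: 0.0
```

Request:
drive_tool --increments '[{"claw": 0,"dx": 0.003,"dy": 0,"dz": 0,"wx": 0,"wy": 0,"wz": 0},{"claw": 0,"dx": 0.002,"dy": 0,"dz": -0.01,"wx": 0,"wy": 0,"wz": 0},{"claw": 0,"dx": 0,"dy": 0,"dz": -0.03,"wx": 0,"wy": 0,"wz": 0},{"claw": 0,"dx": 0,"dy": 0,"dz": -0.04,"wx": 0,"wy": 0,"wz": 0},{"claw": 0,"dx": -0.02,"dy": 0.004,"dz": 0,"wx": 0,"wy": 0,"wz": 0},{"claw": 0,"dx": -0.02,"dy": 0.004,"dz": 0,"wx": 0,"wy": 0,"wz": 0},{"claw": 0,"dx": -0.02,"dy": 0.004,"dz": 0,"wx": 0,"wy": 0,"wz": 0},{"claw": 0,"dx": -0.02,"dy": 0.004,"dz": 0,"wx": 0,"wy": 0,"wz": 0},{"claw": 0,"dx": -0.02,"dy": 0.002,"dz": 0,"wx": 0,"wy": 0,"wz": 0},{"claw": 0,"dx": -0.02,"dy": 0,"dz": 0,"wx": 0,"wy": 0,"wz": 0},{"claw": 0,"dx": -0.02,"dy": 0,"dz": 0,"wx": 0,"wy": 0,"wz": 0},{"claw": 0,"dx": -0.014,"dy": 0,"dz": 0,"wx": 0,"wy": 0,"wz": 0},{"claw": 0,"dx": 0,"dy": 0,"dz": 0,"wx": 0,"wy": 0,"wz": 0},{"claw": 0,"dx": 0,"dy": 0,"dz": 0,"wx": 0,"wy": 0,"wz": 0}]'

```text
t: 16.25
eef_pos: [0.5844, 0.1017, 0.1192]
tool_rot: [-0.0, 0.024, 1.0, -0.0]
contact_force: [0.1, 0.2, 0.2]
gripper_width: -0.003
grasp_force: 0.0
```

```bash
python3 - <<'E'
from h import *
where()
ex=np.array([np.cos(ps),np.sin(ps)]);ey=np.array([-ex[1],ex[0]])
for n in("scene","top"):
    p,d=read_camera(n);P=pts(n,d)
    D=P[...,:2]-C;bx=D@ex*1000;by=D@ey*1000;z=P[...,2]*1000
    for nm,s in (("right",(by<-88)&(by>-108)&(abs(bx)<32)),("left",(by>88)&(by<108)&(abs(bx)<32)),("near",(bx<-64)&(bx>-82)&(abs(by)<53)),("far",(bx>64)&(bx<82)&(abs(by)<53))):
        print(n,nm,"pts z>55:",(s&(z>55)&(z<95)).sum(),"low",(s&(z<55)).sum(),"high",(s&(z>95)).sum())
E
```

```text
t 16.25 box xy mm [75.  -0.3] z 119.2 toolx in box deg 180.0 tilt [-0.001 -0.    -1.   ] F [0.1 0.2 0.2] w -0.003 q [-0.36  0.46  0.11  1.86 -0.06  0.83  1.3 ]
scene right pts z>55: 0 low 0 high 0
scene left pts z>55: 16 low 114 high 0
scene near pts z>55: 0 low 126 high 485
scene far pts z>55: 131 low 9 high 822
top right pts z>55: 0 low 0 high 0
top left pts z>55: 0 low 161 high 0
top near pts z>55: 0 low 257 high 1047
top far pts z>55: 112 low 13 high 680
```

Request:
drive_tool --increments '[{"claw": 0,"dx": -0.001,"dy": -0.018,"dz": 0,"wx": 0,"wy": 0,"wz": 0},{"claw": 0,"dx": 0,"dy": 0,"dz": 0,"wx": 0,"wy": 0,"wz": 0},{"claw": 0,"dx": 0,"dy": 0,"dz": 0.02,"wx": 0,"wy": 0,"wz": 0},{"claw": 0,"dx": 0,"dy": 0,"dz": 0.019,"wx": 0,"wy": 0,"wz": 0},{"claw": 0,"dx": 0,"dy": 0,"dz": 0.005,"wx": 0,"wy": 0,"wz": 0},{"claw": 0,"dx": 0,"dy": 0,"dz": 0.005,"wx": 0,"wy": 0,"wz": 0},{"claw": 0,"dx": 0,"dy": 0,"dz": 0.005,"wx": 0,"wy": 0,"wz": 0},{"claw": 0,"dx": 0,"dy": 0,"dz": 0.005,"wx": 0,"wy": 0,"wz": 0},{"claw": 0,"dx": 0,"dy": 0,"dz": 0.005,"wx": 0,"wy": 0,"wz": 0},{"claw": 0,"dx": 0,"dy": 0,"dz": 0.005,"wx": 0,"wy": 0,"wz": 0}]'

```text
t: 17.6
eef_pos: [0.5879, 0.0838, 0.0518]
tool_rot: [0.002, 0.024, 1.0, 0.0]
contact_force: [2.2, -0.4, 11.5]
gripper_width: -0.002
grasp_force: 4.4
```

Request:
drive_tool --increments '[{"claw": 0,"dx": 0,"dy": 0,"dz": 0.005,"wx": 0,"wy": 0,"wz": 0},{"claw": 0,"dx": 0,"dy": 0,"dz": 0.005,"wx": 0,"wy": 0,"wz": 0},{"claw": 0,"dx": 0.001,"dy": 0,"dz": 0.001,"wx": 0,"wy": 0,"wz": 0},{"claw": 0,"dx": 0.002,"dy": 0,"dz": 0,"wx": 0,"wy": 0,"wz": 0},{"claw": 0,"dx": 0,"dy": 0,"dz": 0,"wx": 0,"wy": 0,"wz": 0}]'

```text
t: 18.23
eef_pos: [0.5824, 0.0838, 0.0393]
tool_rot: [0.0, 0.024, 1.0, -0.0]
contact_force: [0.8, -0.0, 0.5]
gripper_width: -0.0
grasp_force: 0.4
```

Request:
drive_tool --increments '[{"claw": 0,"dx": -0.003,"dy": 0,"dz": 0,"wx": 0,"wy": 0,"wz": 0},{"claw": 0,"dx": -0.002,"dy": 0,"dz": -0.01,"wx": 0,"wy": 0,"wz": 0},{"claw": 0,"dx": 0,"dy": 0,"dz": -0.03,"wx": 0,"wy": 0,"wz": 0},{"claw": 0,"dx": 0,"dy": 0,"dz": -0.04,"wx": 0,"wy": 0,"wz": 0},{"claw": 0,"dx": 0,"dy": 0.03,"dz": -0.03,"wx": 0,"wy": 0,"wz": 0},{"claw": 0,"dx": 0,"dy": 0.04,"dz": -0.03,"wx": 0,"wy": 0,"wz": 0},{"claw": 0,"dx": 0.01,"dy": 0.04,"dz": -0.03,"wx": 0,"wy": 0,"wz": 0},{"claw": 0,"dx": 0.01,"dy": 0.04,"dz": 0,"wx": 0,"wy": 0,"wz": 0},{"claw": 0,"dx": 0.01,"dy": 0.04,"dz": 0,"wx": 0,"wy": 0,"wz": 0},{"claw": 0,"dx": 0.01,"dy": 0.04,"dz": 0,"wx": 0,"wy": 0,"wz": 0},{"claw": 0,"dx": 0.02,"dy": 0.04,"dz": 0,"wx": 0,"wy": 0,"wz": 0},{"claw": 0,"dx": 0.02,"dy": 0.04,"dz": 0,"wx": 0,"wy": 0,"wz": 0},{"claw": 0,"dx": 0.02,"dy": 0.04,"dz": 0,"wx": 0,"wy": 0,"wz": 0},{"claw": 0,"dx": 0,"dy": 0,"dz": 0,"wx": 0,"wy": 0,"wz": 0},{"claw": 0,"dx": 0,"dy": 0,"dz": 0,"wx": 0,"wy": 0,"wz": 0}]'

```text
t: 20.1
eef_pos: [0.5045, 0.4373, 0.2097]
tool_rot: [0.0, 0.024, 1.0, -0.0]
contact_force: [1.0, -0.7, 0.3]
gripper_width: -0.002
grasp_force: 0.0
```

```bash
python3 - <<'E'
from h import *
where()
ex=np.array([np.cos(ps),np.sin(ps)]);ey=np.array([-ex[1],ex[0]])
for n in("scene","top"):
    p,d=read_camera(n);P=pts(n,d)
    if n=="top": b=cv2.resize(p[150:300,200:400],None,fx=4,fy=4,interpolation=cv2.INTER_CUBIC)
    D=P[...,:2]-C;bx=D@ex*1000;by=D@ey*1000;z=P[...,2]*1000
    for nm,s in (("right",(by<-89)&(by>-108)&(abs(bx)<32)),("left",(by>89)&(by<108)&(abs(bx)<32)),("near",(bx<-64)&(bx>-82)&(abs(by)<53)),("far",(bx>64)&(bx<82)&(abs(by)<53))):
        print(n,nm,"pts z>55:",(s&(z>55)&(z<95)).sum(),"low",(s&(z<55)).sum(),"high",(s&(z>95)).sum())
cv2.imwrite("pics/t6.png",b[:,:,::-1])
E
```

```text
t 20.1 box xy mm [-20.5 331.2] z 209.7 toolx in box deg 180.0 tilt [ 0.    -0.001 -1.   ] F [ 1.  -0.7  0.3] w -0.002 q [-0.84  0.48  0.04  1.59 -0.02  1.07  0.73]
scene right pts z>55: 0 low 0 high 0
scene left pts z>55: 11 low 99 high 0
scene near pts z>55: 0 low 137 high 0
scene far pts z>55: 2 low 10 high 0
top right pts z>55: 0 low 114 high 0
top left pts z>55: 0 low 152 high 0
top near pts z>55: 0 low 259 high 0
top far pts z>55: 0 low 118 high 0
```

View pics/t6.png

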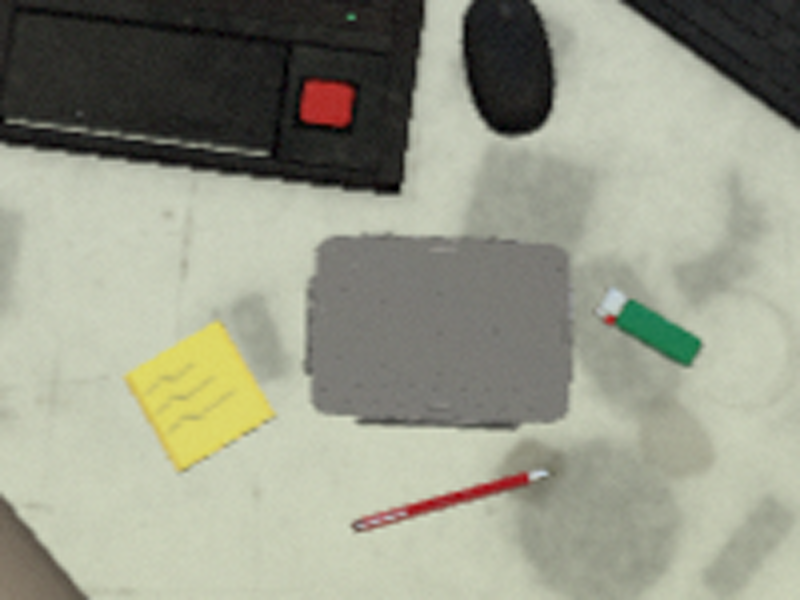

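The lid is at (440,328) and no clips stick out on any side. The notes, pen, lighter and mouse are where they were. Handing in.

```bash
python3 -c "
from station import *
print(hand_in())"
```

```text
the job is handed in; nothing more can be done
None
```

All four clips were pressed until they snapped and now lie folded against the box. The box and everything around it look undisturbed in the final picture, and the job was handed in after about 20 s.

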